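# Fit the rod rest beside the bench burner

### The arm

A 6-joint arm with a two-finger parallel gripper is mounted at the origin on the work surface. World frame = base frame: x ahead of the robot, y to its left, z up, the work surface at z = 0. Lengths are in m, angles in rad, forces in N, time in s.
With the tool pointing down it reaches from about 0.25 to 0.775 m from the base axis. Payload 4 kg.
Tool frame: the origin (TCP) lies midway between the tips of the shut fingers; the grasp point (between the pads) lies 19 mm behind it; z points along the fingers, x is the direction in which the jaws open and shut, and the axes are right-handed (so a half turn about z gives the same grasp; the last joint's range is limited). The gripper opens to 94 mm and grips with 3 to 60 N. Pads are 16 mm wide; open, the fingers measure 119 mm over their backs; the gripper's body (75 mm by 177 mm) begins 78 mm behind the grasp point.
Start: joints at [-1.417, 0.087, 1.371, -0, 1.684, -0.103], TCP at [0.14, -0.532, 0.206] pointing down, gripper open.
Joint ranges: [-3.1, 3.1], [-0.76, 2.03], [0.27, 2.55], [-1.08, 4.22], [0.17, 2.65], [-2.57, 2.57]. Speed limits (rad/s): [2.79, 2.79, 3.14, 3.14, 3.14, 3.14].

### API

Orientations are given as [roll, pitch, yaw] about the fixed x, y, z axes, in that order (R = Rz(yaw) Ry(pitch) Rx(roll)).
In Python, from bench import * gives the robot as it stands.
- The arm moves only by the tool send_rows, never from a script. Its argument "rows" is one flat list of numbers, 7 for each row, row after row: the shift along the world's x, y, z in mm, then the turn, a rotation vector about the world's x, y, z in degrees, then the opening, from 0 (shut) to 1 (fully open). A call has exactly 8 rows; each row shifts and turns the commanded pose from where the row before left it; what a row does not reach is not made up. A row lasts 1/8 s, in which the tool goes at most 62.5 mm and 10.7 degrees, less where a joint would pass 70% of its speed; a pose out of reach is approached as far as the arm can. A call is refused whole if a number of a shift passes 62.5 or a number of a turn 10.7, either way. A call with a gripper value outside its range is refused whole. The fingers move at their own pace and stop on an object; the grip force is fixed at half the most. Time passes only in rows, so rows that do not move let the fingers close, or fill a call up. It gives the time, the measured TCP pose, the force and the opening at its end, in the units of the state.
- get_obs(): the state, without advancing time (a new reading comes with each control period).
- snapshot(name): name is "scene" or "top" or "wrist"; returns a dict with "color" (384x512x3 uint8, red, green, blue), "intrinsics" (3x3 intrinsics, pixels), "rvec" (rotation vector, rad) and "tvec" (3), from world to camera coordinates, as OpenCV has them; the wrist camera has in their place "T_tool_cam" (4x4, takes a point from camera to tool coordinates, whose origin is the TCP and whose axes are the tool frame's). Camera axes: x right, y down, z forward; pixel columns grow to the right and rows downward; lengths in m; the calibration is good to about 2 mm. A picture is of the moment at which its call begins: read the wrist's pose just before it. There is no depth.
- close_job(): hands the job in, once; it reports no verdict.
The state is a dict: "time": time; "joint_positions": joint angles; "qvel": joint speeds; "joint_torque": joint torques, N m; "tool_pos": TCP position; "ee_rot": TCP orientation; "wrist_force": force on the tool from outside, world axes, zero at the start; "wrist_torque": the same for the moment, N m; "width": finger opening in m.
Only numpy, scipy, OpenCV 4.12 (cv2) and the standard library are available. Lean on these libraries where they do the work, as an engineer would, in place of code of your own. Each camera call takes 0.05 s, during which the arm holds its last target.

### The job

The notched rod rest lies on its back in the wooden tool tray: lift it out, lay it down on its holed base on the clear wooden bench between the tray and the burner's steel sheet, and let go. Then take it up again and slide it over the two studs beside the burner until both holes drop over them, so that it sits flat on the steel sheet with its notched upright on the side away from the robot. Leave the other tools and bottles where they are.

Things in the scene. Friction and masses are not known exactly. Their poses are not given: they have to be found in the camera images.
- rod_rest: L-shaped grey metal angle, 0.5 kg. Base plate 62 (x) by 140 (y) by 6 mm thick with two holes; a 4 mm thick upright along its whole +x edge (outer face x = +31). Origin: centre of the base's underside; y along its length, z up when it lies on its base. At the start the upright lies flat on the tray floor pointing away from the robot, and the base stands vertical: its z points away from the robot, its x down.
- base_edge (a point): Middle of the base's free long edge (x = -31, y = 0, z = +3 mm in the rod rest's frame). At the start it is the top of the vertical 6 mm base, 68 mm above the bench: the place to pinch it from above. Tilted more than 35 deg from there, edge towards the robot, with its heel (the edge at x = +31, z = 0) on the bench, the rest falls onto its base when released.
- upright_top (a point): Middle of the top edge of the upright: x = +29, y = 0, z = +45 mm in the rod rest's frame. The upright has four notches 10 mm wide and 12 mm deep in its top edge; the tooth in the middle, 34 mm wide, has plain faces and is the place to grip it from above.
- hole_left (a point): Centre of a round 11 mm through-hole in the base, at its underside: x = -2, y = +45 mm in the rod rest's frame. It belongs over stud_left.
- hole_right (a point): Centre of the other round 11 mm through-hole in the base, at its underside: x = -2, y = -45 mm in the rod rest's frame. It belongs over stud_right.
- station: Burner station, fixed: dark steel sheet 190 (x) by 280 (y) by 6 mm thick on the bench, two upright studs on its left (+y) half, a bench burner bolted on its right half (y from -145 to -40 mm, 160 mm high, hoses leaving to the right). Origin: centre of the sheet's underside, at bench height; x points away from the robot within 0.25 rad, y to the left.
- stud_left (a point): Foot of the left stud, on the sheet's top surface: x = 0, y = +110, z = +6 mm in the station's frame. A vertical threaded steel stud 8 mm thick, 22 mm tall above the sheet, with a rounded tip.
- stud_right (a point): Foot of the right stud, on the sheet's top surface: x = 0, y = +20, z = +6 mm in the station's frame. Same kind of stud; the two stand 90 mm apart.
- tray: Fixed open wooden tool tray, 160 (x) by 168 (y) mm, walls 30 mm high, floor 6 mm thick, one divider along y in the middle. Origin: centre of its underside, at bench height; x points away from the robot within 0.25 rad. The rod rest lies in the far (+x) compartment. The bench between the tray and the steel sheet is clear for at least 170 mm.
- paddle: Graphite paddle, 146 mm long: black blade 45 by 60 by 10 mm, wooden handle; it lies in the tray's near compartment. Origin near its middle, underneath.
- bead_press: Brass bead press, 50 by 85 mm, 68 mm high with a wooden knob, standing towards the back of the bench. Origin: centre of its underside.
- nut_dish: White dish, 94 mm across, 20 mm high, with two wing nuts in it, at the back of the bench. Origin: centre of its underside.
- tweezers: Steel tweezers, 155 mm long, 9 mm high, lying at the back of the bench. Origin near the middle, underneath.
- amber_jar: Amber glass jar, 64 mm across, 110 mm high, well to the right of the burner. Origin: centre of its underside.
- wash_bottle: White plastic bottle, 70 mm across, 170 mm high, well to the right of the burner. Origin: centre of its underside.

How it is judged:
By the outcome, as a careful person would: the job done as asked, in the order asked, and still so for the second after the job is handed in, with the robot touching nothing.
It also fails if it takes over 54 s, if anything falls off the work surface, if the arm or the gripper's body presses on something with over 40 N, if the wrist force passes 120 N, or if a joint passes its speed limit or range.

## Working session

There is one attempt and no reset: what is moved stays moved. The work goes in short steps, Python scripts to look and compute and a tool call to move; the robot and the scene stay as the last step left them, time stands still between calls to the robot, and variables do not carry over. Pictures are saved under pics/ and viewed, and the job is handed in when it is done.

Besides the shell and the picture viewer there is one more tool, called after "Call:" by a JSON object that holds its "op" and its "data". send_rows: Moves the arm, as the interface text tells. Its arguments: {"type":"object","properties":{"rows":{"type":"array","items":{"type":"number"}}},"required":["rows"]}

```bash
mkdir -p pics; ls
python3 - <<'E'
from bench import *
import cv2,pickle
print(get_obs())
d={}
for n in("scene","top","wrist"):
    s=snapshot(n); d[n]=s
    cv2.imwrite(f"pics/{n}0.png",s["color"][:,:,::-1])
    print(n,{k:v for k,v in s.items() if k!="color"})
pickle.dump(d,open("s0.pkl","wb"))
E
```

```text
pics
{'time': 0.0, 'joint_positions': array([-1.41708769e+00,  8.79538257e-02,  1.37225635e+00, -3.44136772e-05,
        1.68359188e+00, -1.03111349e-01]), 'qvel': array([ 3.48236751e-05,  6.54038201e-04,  2.29812940e-03,  1.65660580e-04,
       -4.17918399e-05,  5.19628432e-04]), 'joint_torque': array([-1.43101270e-04, -3.40188861e+01, -3.02422822e+01,  7.16705387e-02,
        3.30905488e-02, -1.87378878e-04]), 'tool_pos': array([ 0.13959621, -0.53141867,  0.20430376]), 'ee_rot': array([-3.14139926e+00,  2.20118455e-03, -1.31397996e+00]), 'wrist_force': array([ 0.7632374 ,  0.15525109, -0.13019152]), 'wrist_torque': array([-0.02959107,  0.03918755, -0.03600424]), 'width': 0.09419047307607299}
scene {'intrinsics': array([[383.61199227,   0.        , 258.25045529],
       [  0.        , 383.61199227, 189.66580533],
       [  0.        ,   0.        ,   1.        ]]), 'rvec': array([ 1.41558423,  2.06552604, -0.95143232]), 'tvec': array([ 0.24041474, -0.30599763,  1.6107515 ])}
top {'intrinsics': array([[389.85110204,   0.        , 260.47001287],
       [  0.        , 389.85110204, 190.94378409],
       [  0.        ,   0.        ,   1.        ]]), 'rvec': array([ 2.12542578, -2.18239552,  0.15285578]), 'tvec': array([-0.02608644,  0.60044738,  1.03718843])}
wrist {'intrinsics': array([[269.88161383,   0.        , 254.19474634],
       [  0.        , 269.88161383, 194.03455456],
       [  0.        ,   0.        ,   1.        ]]), 'T_tool_cam': array([[ 9.99999489e-01,  4.47323898e-04, -9.06868516e-04,
        -6.90999824e-04],
       [-2.27331301e-04,  9.73325704e-01,  2.29427596e-01,
        -6.61829908e-02],
       [ 9.85306884e-04, -2.29427272e-01,  9.73325308e-01,
        -1.79412214e-01],
       [ 0.00000000e+00,  0.00000000e+00,  0.00000000e+00,
         1.00000000e+00]])}
```

View pics/scene0.png

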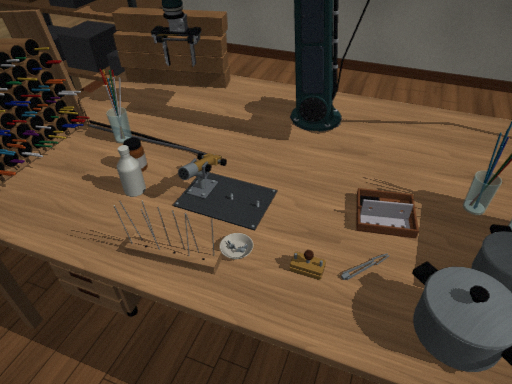

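View pics/top0.png

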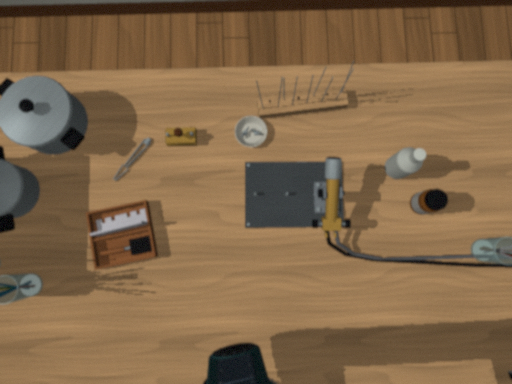

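View pics/wrist0.png

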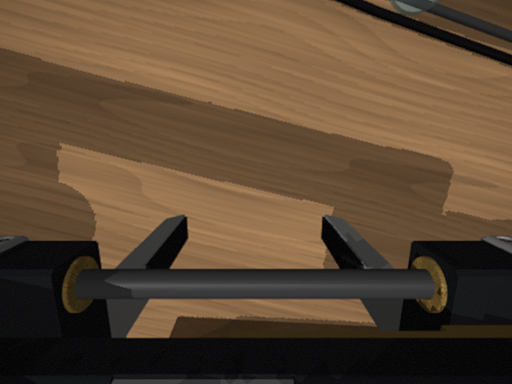

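The scene shows the tray at the left (top image ~ (123,235)), the rest in its far compartment, and the steel sheet at (290,195). I'll enlarge both.

```bash
cat > h.py <<'E'
import numpy as np,cv2,pickle
from scipy.spatial.transform import Rotation as Ro
def crop(img,x0,y0,w,h,k,fn):
    c=cv2.resize(np.ascontiguousarray(img[y0:y0+h,x0:x0+w,::-1]),None,fx=k,fy=k,interpolation=cv2.INTER_CUBIC)
    for x in range(x0-x0%10+10,x0+w,10):
        cv2.putText(c,str(x),((x-x0)*k,8),0,.3,(0,255,0),1); cv2.line(c,((x-x0)*k,10),((x-x0)*k,16),(0,255,0),1)
    for y in range(y0-y0%10+10,y0+h,10):
        cv2.putText(c,str(y),(0,(y-y0)*k),0,.3,(0,255,0),1)
    cv2.imwrite(fn,c)
def cam(s,obs=None):
    K=s["intrinsics"]
    if "rvec" in s:
        R=cv2.Rodrigues(s["rvec"])[0]; return K,R,np.array(s["tvec"]).ravel()
    T=np.eye(4);T[:3,:3]=Ro.from_euler("xyz",obs["ee_rot"]).as_matrix();T[:3,3]=obs["tool_pos"]
    M=np.linalg.inv(T@s["T_tool_cam"]); return K,M[:3,:3],M[:3,3]
def ray(c,u,v,z):
    K,R,t=c; d=R.T@np.linalg.inv(K)@[u,v,1]; o=-R.T@t
    return o+d*(z-o[2])/d[2]
def proj(c,P):
    K,R,t=c; p=(R@np.atleast_2d(P).T).T+t; p=p@K.T; return p[:,:2]/p[:,2:]
E
python3 - <<'E'
from h import *
d=pickle.load(open("s0.pkl","rb"))
crop(d["top"]["color"],80,190,90,90,8,"pics/a1.png")
crop(d["top"]["color"],235,150,120,90,6,"pics/a2.png")
c=cam(d["top"]); print(-c[1].T@c[2])
crop(d["scene"]["color"],340,170,100,80,8,"pics/a3.png")
E
```

```text
[ 0.45401309 -0.0333762   1.10893442]
```

View pics/a1.png

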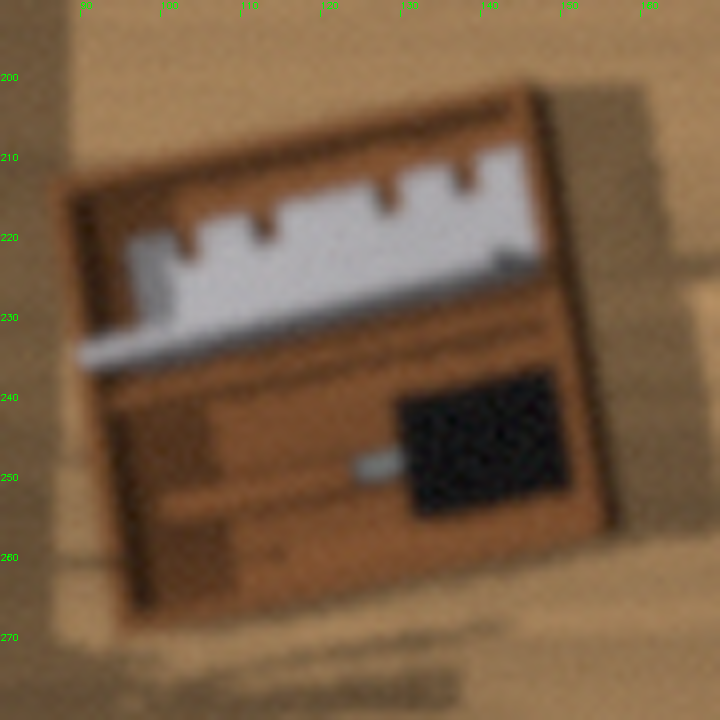

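View pics/a2.png

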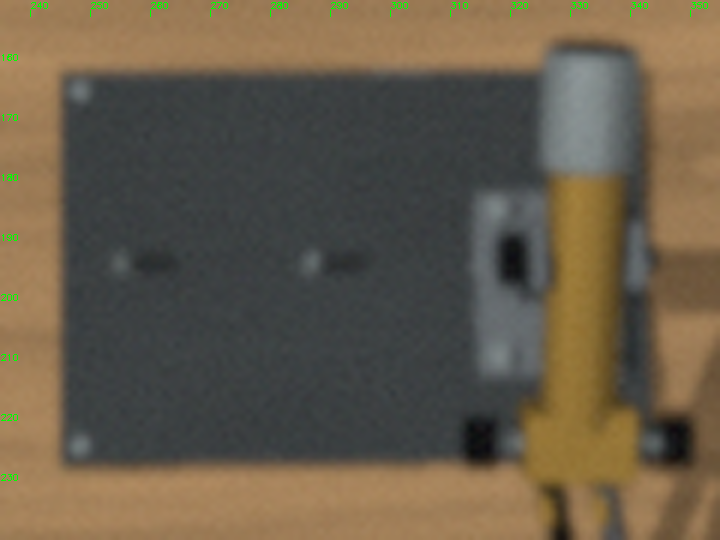

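View pics/a3.png

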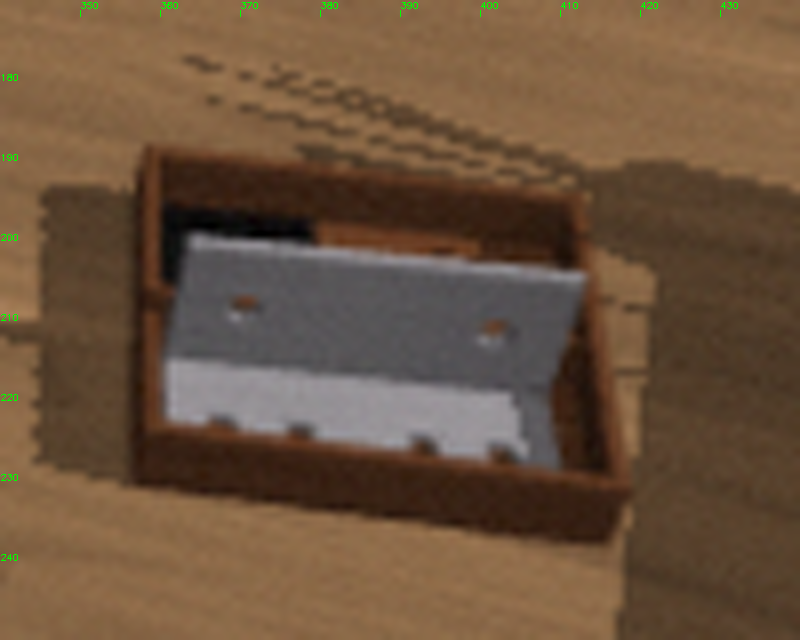

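Run:
```python
from h import *
from scipy.optimize import least_squares
d=pickle.load(open("s0.pkl","rb"));ct=cam(d["top"]);cs=cam(d["scene"])
def fit(obs,Rf,zf,x0):
    def f(p):
        r=[]
        for c,P,uv in obs:
            W=Ro.from_euler("z",p[2]).as_matrix()@Rf@(np.array(P)/1000)+[p[0],p[1],zf]
            r+=list(proj(c,W)[0]-uv)
        return r
    s=least_squares(f,x0,loss="soft_l1"); print(s.x[:2].round(4),np.degrees(s.x[2]).round(2)); print(np.round(np.array(f(s.x)).reshape(-1,2),1).tolist()); return s.x
Rf=np.array([[0,0,1],[0,1,0],[-1,0,0.]])
o=[(cs,(-31,-70,6),(363.5,200)),(cs,(-31,70,6),(412.5,204.2)),(cs,(-2,-45,6),(370.3,208.5)),(cs,(-2,45,6),(400.5,212)),(cs,(27,-70,6),(360.7,215.5)),
(ct,(-31,70,6),(89.5,233)),(ct,(-31,70,0),(90,236)),(ct,(27,-70,45),(145,208.5)),(ct,(27,17,45),(114.3,216.3)),(ct,(27,-17,45),(126,213.3))]
p=fit(o,Rf,.037,[.36,.36,.1])
print("edge mid",(np.array([p[0],p[1]])+.003*np.array([np.cos(p[2]),np.sin(p[2])])).round(4))
print("upright top",(p[:2]+.045*np.array([np.cos(p[2]),np.sin(p[2])])).round(4))
o=[(ct,(95,140,6),(245.7,162.3)),(ct,(-95,140,6),(245.7,227.5)),(ct,(95,-140,6),(342.5,161.8)),(ct,(-95,-140,6),(343,227.5)),(ct,(0,110,28),(253.8,193.5)),(ct,(0,20,28),(285.8,193.5))]
p=fit(o,np.eye(3),0,[.45,-.1,0])
R=Ro.from_euler("z",p[2]).as_matrix()
for y in(110,20,65): print(y,(R@[0,y/1000,.006]+[p[0],p[1],0]).round(4), proj(cs,R@[0,y/1000,.028]+[p[0],p[1],0]).round(1))
o=[(ct,(-80,84,30),(95.3,268.5)),(ct,(80,84,30),(88,213.3)),(ct,(80,-84,30),(147,201.3)),(ct,(-80,-84,30),(156,256))]
fit(o,np.eye(3),0,[.36,.36,.1])
```

```text
[0.5041 0.3447] 13.09
[[-0.4, -0.2], [0.3, 0.0], [-0.2, -0.7], [1.0, -1.4], [-0.8, -1.5], [-0.0, 0.4], [-0.1, -0.4], [-0.6, -0.5], [-0.1, -0.6], [0.0, -0.6]]
edge mid [0.507  0.3454]
upright top [0.5479 0.3549]
[ 0.5918 -0.1365] -1.56
[[-1.0, -0.6], [-1.4, 0.3], [-0.8, 0.0], [0.6, 0.4], [1.2, -0.1], [1.4, -0.1]]
110 [ 0.5948 -0.0265  0.006 ] [[257.6 199.9]]
20 [ 0.5924 -0.1165  0.006 ] [[231.3 192.6]]
65 [ 0.5936 -0.0715  0.006 ] [[244.3 196.2]]
[0.4906 0.3426] 9.82
[[-0.0, 1.1], [-0.9, -1.4], [0.2, -1.2], [0.5, 1.2]]
```

Run:
```python
from h import *
d=pickle.load(open("s0.pkl","rb"))
crop(d["scene"]["color"],170,150,110,80,7,"pics/a4.png")
```

```text
(no output)
```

View pics/a4.png

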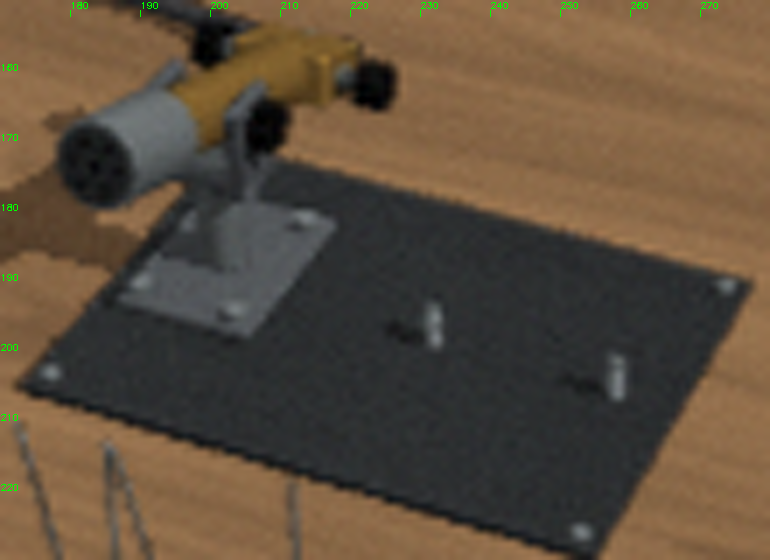

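Call:
{"op": "send_rows", "data": {"rows": [23, 55, 12, 0, 0, 5.5, 1, 23, 55, 12, 0, 0, 5.5, 1, 23, 55, 12, 0, 0, 5.5, 1, 23, 55, 0, 0, 0, 5.5, 1, 23, 55, 0, 0, 0, 5.5, 1, 23, 55, 0, 0, 0, 5.5, 1, 23, 55, 0, 0, 0, 5.5, 1, 23, 55, 0, 0, 0, 5.5, 1]}}

```text
time: 1.15
tool_pos: [0.3239, -0.0902, 0.2414]
ee_rot: [-3.142, -0.001, -0.544]
wrist_force: [1.5, 0.3, -0.5]
width: 0.094
```

Call:
{"op": "send_rows", "data": {"rows": [23, 55, 0, 0, 0, 5.5, 1, 23, 55, 0, 0, 0, 5.5, 1, 23, 55, 0, 0, 0, 5.5, 1, 23, 55, 0, 0, 0, 5.5, 1, 23, 55, 0, 0, 0, 5.5, 1, 23, 55, 0, 0, 0, 5.5, 1, 23, 50, -10, 0, 0, 5.5, 1, 23, 50, -10, 0, 0, 5.5, 1]}}

```text
time: 2.15
tool_pos: [0.5081, 0.3399, 0.2209]
ee_rot: [3.141, -0.0, 0.226]
wrist_force: [0.4, 0.3, -0.3]
width: 0.0941
```

```bash
cat > w.py <<'E'
from bench import *
from h import *
import sys
n=sys.argv[1]
o=get_obs(); s=snapshot("wrist"); pickle.dump((o,s),open(f"w{n}.pkl","wb"))
print(o["time"],o["tool_pos"].round(4),np.degrees(o["ee_rot"]).round(2),o["wrist_force"].round(1),o["width"],o["joint_positions"].round(2))
cv2.imwrite(f"pics/w{n}.png",s["color"][:,:,::-1])
E
python3 w.py 1
```

```text
2.15 [0.5081 0.3399 0.2209] [179.98  -0.    12.92] [ 0.4  0.3 -0.3] 0.09414120725384384 [ 0.5   0.22  1.19 -0.    1.73  0.27]
```

View pics/w1.png

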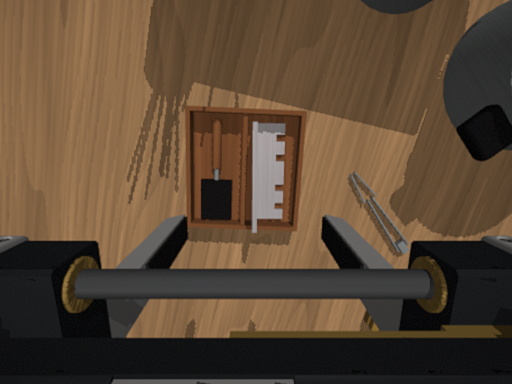

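The wrist view shows the rest with its base edge as a line from (254,122) to (254,232), upright lying to the right. Enlarging to fit the pose.

Run:
```python
from h import *
o,s=pickle.load(open("w1.pkl","rb"))
crop(s["color"],230,105,80,135,6,"pics/b1.png")
```

```text
(no output)
```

View pics/b1.png

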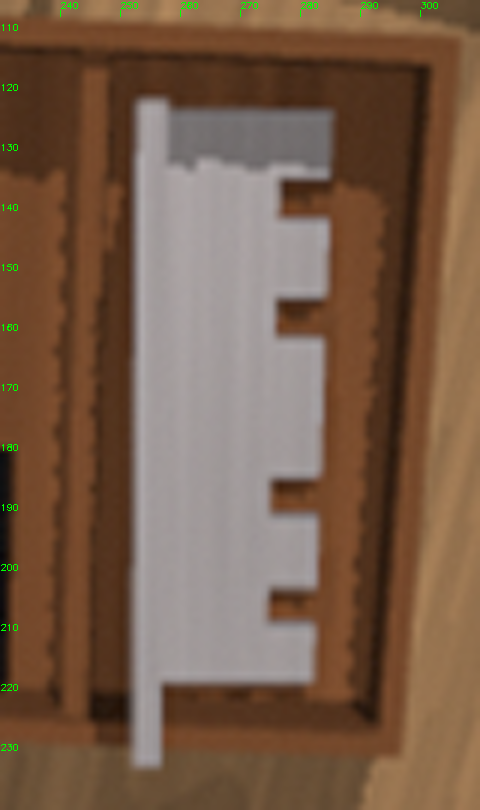

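```bash
cat >> h.py <<'E'
from scipy.optimize import least_squares
RF=np.array([[0,0,1],[0,1,0],[-1,0,0.]])
def fit(obs,Rf,zf,x0):
    def f(p):
        r=[]
        for c,P,uv in obs:
            W=Ro.from_euler("z",p[2]).as_matrix()@Rf@(np.array(P)/1000)+[p[0],p[1],zf]
            r+=list(proj(c,W)[0]-uv)
        return r
    s=least_squares(f,x0,loss="soft_l1"); print(s.x[:2].round(4),np.degrees(s.x[2]).round(2)); print(np.round(np.array(f(s.x)).reshape(-1,2),1).tolist()); return s.x
E
python3 - <<'E'
from h import *
o,s=pickle.load(open("w1.pkl","rb"));c=cam(s,o)
p=fit([(c,(-31,70,0),(252.3,121.3)),(c,(-31,-70,0),(251.5,232.8)),(c,(-31,70,6),(257,121.3)),(c,(-31,-70,6),(256.5,232.8)),
(c,(27,70,45),(284.8,123.5)),(c,(27,17,45),(283.2,161)),(c,(27,-17,45),(282.7,184.7)),(c,(27,-70,45),(281.5,219.2))],RF,.037,[.5,.345,.22])
print((p[:2]+.003*np.array([np.cos(p[2]),np.sin(p[2])])).round(4))
E
```

```text
[0.5037 0.3462] 12.49
[[-0.1, 0.5], [0.1, -0.3], [0.2, 0.5], [-0.4, -0.3], [-0.1, -0.1], [0.2, 0.3], [-0.0, -0.3], [0.1, -0.5]]
[0.5067 0.3468]
```

Call:
{"op": "send_rows", "data": {"rows": [-1.4, 7, -40, 0, 0, -0.4, 0.5, 0, 0, -40, 0, 0, 0, 0.5, 0, 0, -40, 0, 0, 0, 0.5, 0, 0, -30, 0, 0, 0, 0.5, 0, 0, -20, 0, 0, 0, 0.5, 0, 0, -10, 0, 0, 0, 0.5, 0, 0, 0, 0, 0, 0, 0.5, 0, 0, 0, 0, 0, 0, 0.5]}}

```text
time: 3.2
tool_pos: [0.507, 0.3453, 0.0428]
ee_rot: [-3.141, -0.002, 0.215]
wrist_force: [-0.5, -0.1, 0.0]
width: 0.0473
```

Call:
{"op": "send_rows", "data": {"rows": [0, 0, 0, 0, 0, 0, 0, 0, 0, 0, 0, 0, 0, 0, 0, 0, 0, 0, 0, 0, 0, 0, 0, 0, 0, 0, 0, 0, 0, 0, 0, 0, 0, 0, 0, 0, 0, 0, 0, 0, 0, 0, 0, 0, 0, 0, 0, 0, 0, 0, 0, 0, 0, 0, 0, 0]}}

```text
time: 4.2
tool_pos: [0.5065, 0.3451, 0.0416]
ee_rot: [-3.142, -0.001, 0.215]
wrist_force: [0.6, 0.3, 0.2]
width: 0.0059
```

```bash
python3 w.py 2
```

```text
4.2 [0.5065 0.3451 0.0416] [-1.800e+02 -3.000e-02  1.231e+01] [0.6 0.3 0.2] 0.0058577820442538495 [ 0.51  0.31  1.44 -0.    1.39  0.29]
```

View pics/w2.png

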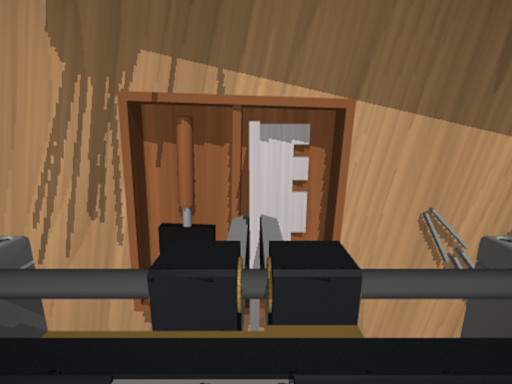

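Call:
{"op": "send_rows", "data": {"rows": [0, 0, 20, 0, 0, 0, 0, 0, 0, 40, 0, 0, 0, 0, 0, 0, 40, 0, 0, 0, 0, 0, -20, 0, 0, 0, -2, 0, 0, -45, 0, 0, 0, -3, 0, 0, -45, 0, 0, 0, -3, 0, 0, -45, 0, 0, 0, -3, 0, 0, -45, 0, 0, 0, -1.3, 0]}}

```text
time: 5.25
tool_pos: [0.5033, 0.1419, 0.1371]
ee_rot: [3.139, 0.007, -0.003]
wrist_force: [1.0, -1.1, -6.3]
width: 0.0061
```

Call:
{"op": "send_rows", "data": {"rows": [0, -5, 0, 0, -5, 0, 0, 0, 0, 0, 0, -8, 0, 0, 0, 0, 0, 0, -8, 0, 0, 0, 0, 0, 0, -8, 0, 0, 0, 0, 0, 0, -8, 0, 0, 0, 0, 0, 0, -8, 0, 0, 0, 0, 0, 0, 0, 0, 0, 0, 0, 0, 0, 0, 0, 0]}}

```text
time: 6.25
tool_pos: [0.5058, 0.1393, 0.14]
ee_rot: [3.14, -0.782, -0.0]
wrist_force: [0.4, 0.4, -5.9]
width: 0.0058
```

```bash
python3 w.py 3
python3 - <<'E'
from bench import *
from h import *
s=snapshot("scene"); crop(s["color"],230,100,180,130,4,"pics/s3.png")
E
```

```text
6.25 [0.5058 0.1393 0.14  ] [ 1.7993e+02 -4.4780e+01 -1.0000e-02] [ 0.4  0.4 -5.9] 0.0057952799491311395 [ 0.3  -0.44  2.15 -0.33  0.7   0.48]
```

View pics/s3.png

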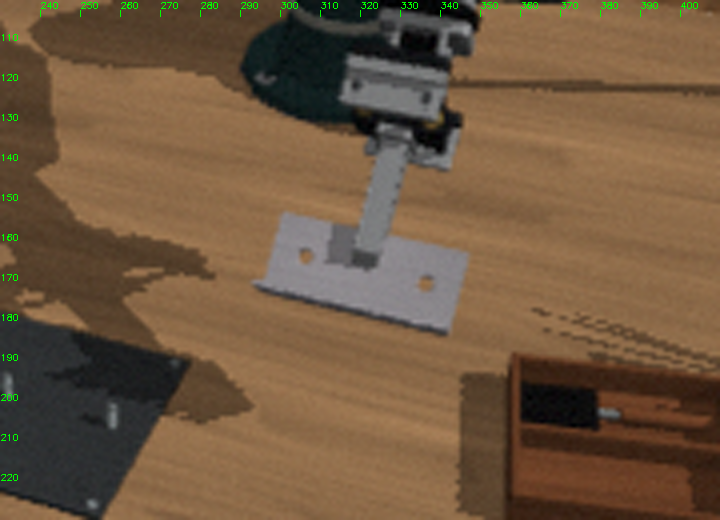

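Call:
{"op": "send_rows", "data": {"rows": [0, 0, -30, 0, 0, 0, 0, 0, 0, -30, 0, 0, 0, 0, 0, 0, -25, 0, 0, 0, 0, 0, 0, -14, 0, 0, 0, 0, 0, 0, -6, 0, 0, 0, 0, 0, 0, -3, 0, 0, 0, 0, 0, 0, 0, 0, 0, 0, 0, 0, 0, 0, 0, 0, 0, 0]}}

```text
time: 7.35
tool_pos: [0.507, 0.1402, 0.0347]
ee_rot: [-3.141, -0.787, -0.0]
wrist_force: [0.0, -0.1, -6.2]
width: 0.0054
```

```bash
python3 w.py 4
python3 - <<'E'
from bench import *
from h import *
s=snapshot("scene"); crop(s["color"],250,120,130,100,6,"pics/s4.png")
E
```

```text
7.35 [0.507  0.1402 0.0347] [-1.7997e+02 -4.5110e+01 -1.0000e-02] [ 0.  -0.1 -6.2] 0.005441399013040104 [ 0.3  -0.27  2.28 -0.54  0.42  0.72]
```

View pics/s4.png

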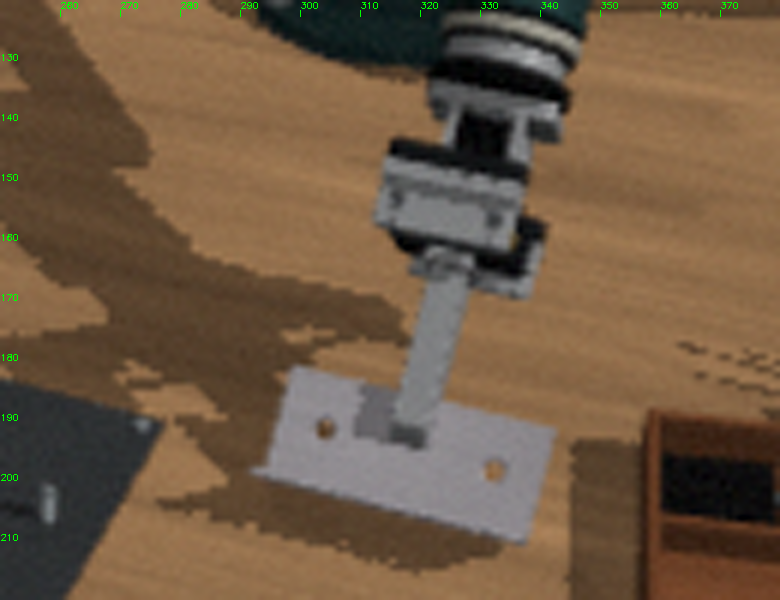

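Call:
{"op": "send_rows", "data": {"rows": [0, 0, -3, 0, 0, 0, 0, 0, 0, -2, 0, 0, 0, 0, 0, 0, -1, 0, 0, 0, 0, 0, 0, 0, 0, 0, 0, 0, 0, 0, 0, 0, 0, 0, 0, 0, 0, 0, 0, 0, 0, 0, 0, 0, 0, 0, 0, 0, 0, 0, 0, 0, 0, 0, 0, 0]}}

```text
time: 8.45
tool_pos: [0.5063, 0.14, 0.0276]
ee_rot: [3.141, -0.786, 0.0]
wrist_force: [0.1, -0.6, -4.9]
width: 0.006
```

Call:
{"op": "send_rows", "data": {"rows": [0, 0, -1, 0, 0, 0, 0, 0, 0, 0, 0, 0, 0, 0, 0, 0, 0, 0, 0, 0, 0.1, 0, 0, 0, 0, 0, 0, 0.2, 0, 0, 0, 0, 0, 0, 0.22, 0, 0, 0, 0, 0, 0, 0.22, 0, 0, 0, 0, 0, 0, 0.22, 0, 0, 0, 0, 0, 0, 0.22]}}

```text
time: 9.45
tool_pos: [0.5063, 0.1401, 0.0265]
ee_rot: [-3.142, -0.786, 0.0]
wrist_force: [-0.9, 1.9, -0.6]
width: 0.0207
```

```bash
python3 w.py 5
python3 - <<'E'
from bench import *
from h import *
s=snapshot("scene"); crop(s["color"],250,120,130,100,6,"pics/s5.png")
E
```

```text
9.45 [0.5063 0.1401 0.0265] [-1.800e+02 -4.501e+01  2.000e-02] [-0.9  1.9 -0.6] 0.020728630681771252 [ 0.3  -0.26  2.29 -0.56  0.41  0.74]
```

View pics/s5.png

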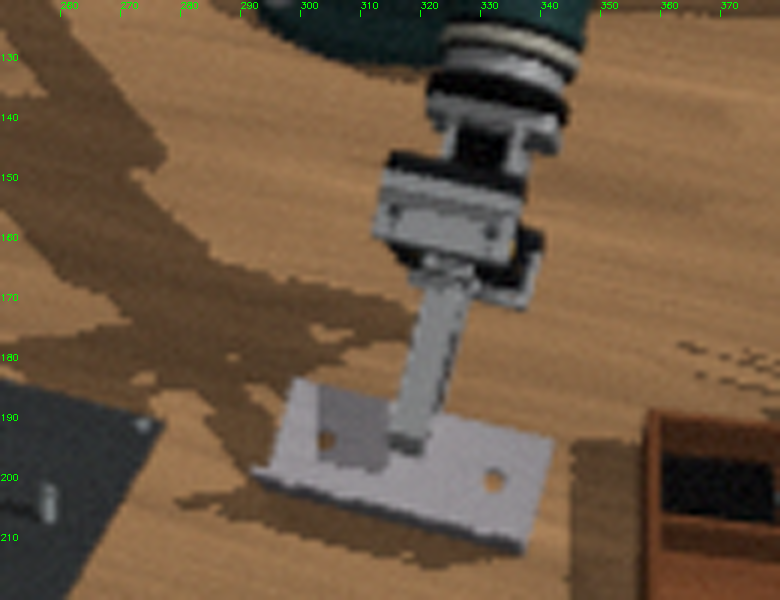

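View pics/w5.png

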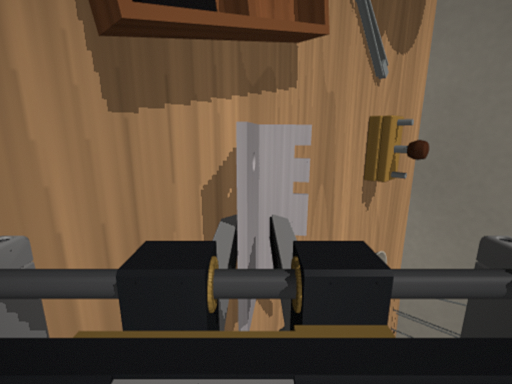

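Call:
{"op": "send_rows", "data": {"rows": [-20, 0, 19, 0, 0, 0, 0.22, -30, 0, 28, 0, 0, 0, 0.22, -30, 0, 30, 0, 0, 0, 0.22, -10, 0, 40, 0, 0, 0, 0.22, 0, 0, 40, 0, 8, 0, 0.5, 10, 0, 30, 0, 10, 0, 0.7, 20, 0, 20, 0, 10, 0, 0.7, 30, 0, 0, 0, 10, 0, 0.7]}}

```text
time: 10.55
tool_pos: [0.4791, 0.1401, 0.2389]
ee_rot: [-3.14, -0.127, -0.0]
wrist_force: [0.3, 0.3, 1.3]
width: 0.0573
```

```bash
python3 w.py 6
python3 - <<'E'
from bench import *
from h import *
s=snapshot("scene"); crop(s["color"],250,120,130,100,6,"pics/s6.png")
E
```

```text
10.55 [0.4791 0.1401 0.2389] [-179.88   -7.28   -0.  ] [0.3 0.3 1.3] 0.057348742251800935 [ 0.19 -0.13  1.52 -0.02  1.62  0.18]
```

View pics/s6.png

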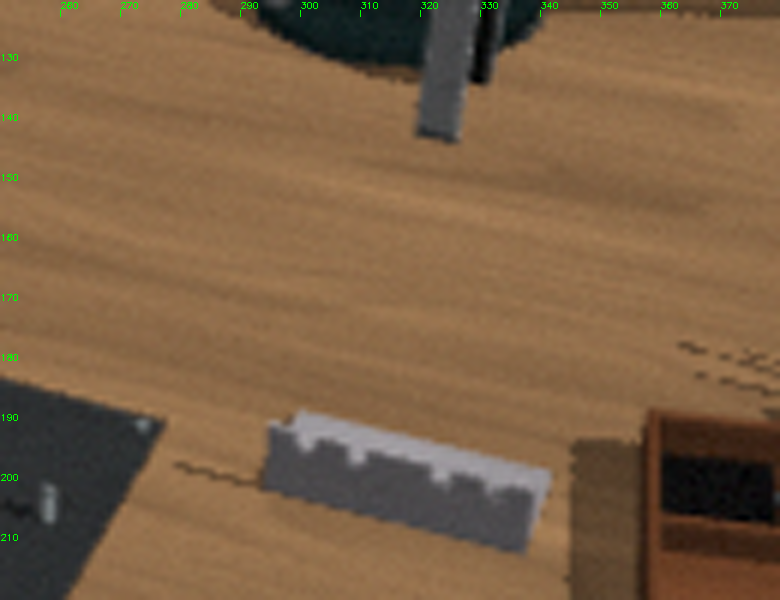

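View pics/w6.png

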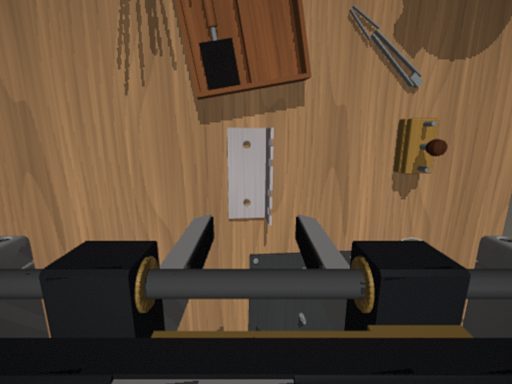

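Call:
{"op": "send_rows", "data": {"rows": [20, -45, 0, 0, 7.3, 0, 0.7, 20, -45, 0, 0, 0, 0, 0.7, 20, -45, 0, 0, 0, 0, 0.7, 0, -30, 0, 0, 0, 0, 0.7, 0, -15, 0, 0, 0, 0, 0.7, 0, 0, 0, 0, 0, 0, 0.7, 0, 0, 0, 0, 0, 0, 0.7, 0, 0, 0, 0, 0, 0, 0.7]}}

```text
time: 11.65
tool_pos: [0.5362, -0.0388, 0.2338]
ee_rot: [-3.141, 0.005, 0.002]
wrist_force: [-0.7, -1.2, 0.7]
width: 0.0657
```

```bash
python3 w.py 7
python3 - <<'E'
from h import *
o,s=pickle.load(open("w7.pkl","rb"))
crop(s["color"],180,0,110,115,7,"pics/b2.png")
crop(s["color"],180,130,200,120,4,"pics/b3.png")
E
```

```text
11.65 [ 0.5362 -0.0388  0.2338] [-1.7999e+02  2.6000e-01  1.1000e-01] [-0.7 -1.2  0.7] 0.06565274836702105 [-0.18  0.06  1.34 -0.    1.74 -0.18]
```

View pics/w7.png

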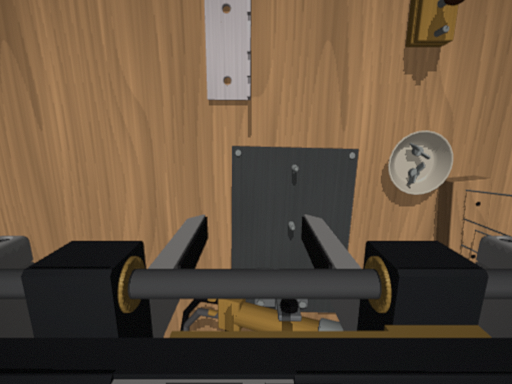

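View pics/b2.png

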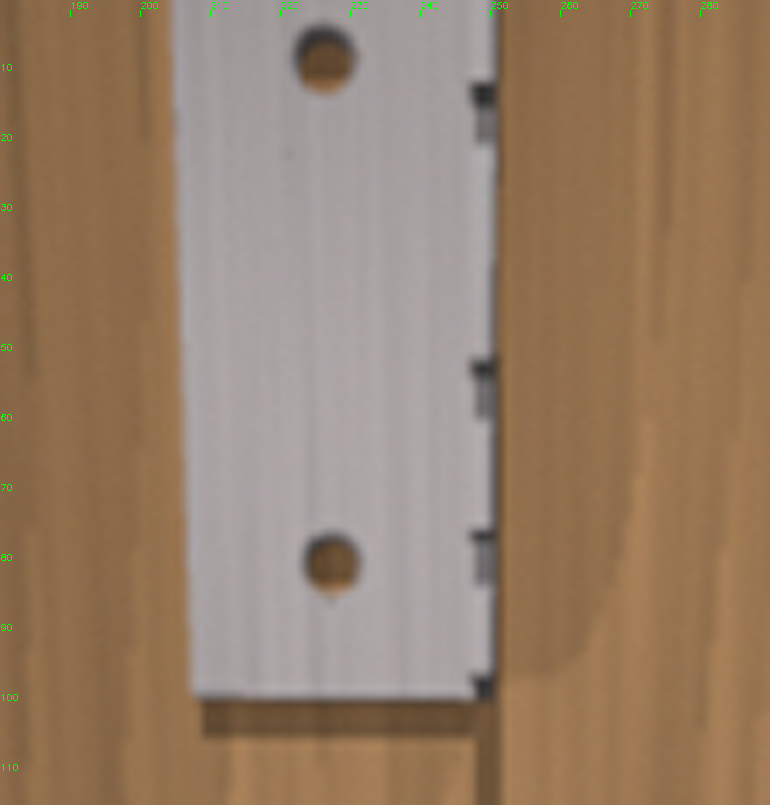

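View pics/b3.png

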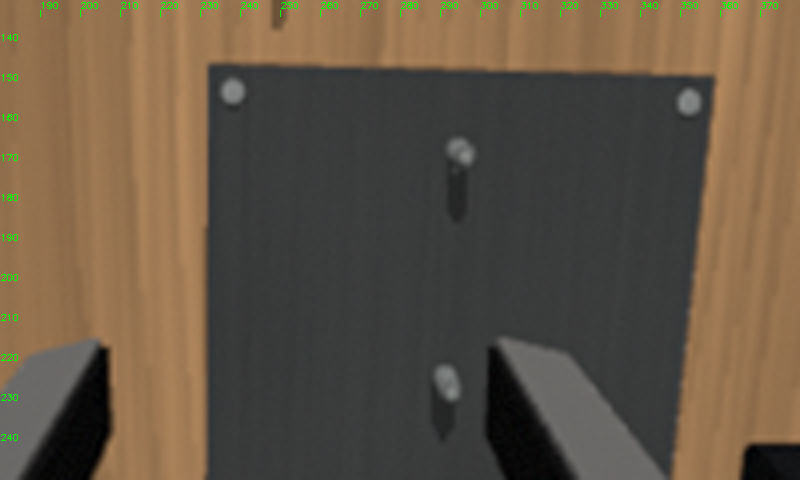

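```bash
cat > st.py <<'E'
from h import *
o,s=pickle.load(open("w7.pkl","rb"));c=cam(s,o);I=np.eye(3)
p=fit([(c,(-2,45,6),(226.4,8)),(c,(-2,-45,6),(227.2,80.6)),(c,(-31,-70,6),(207.2,99.7)),(c,(31,17,45),(250.4,20.7)),(c,(31,-17,45),(250.3,51.3))],I,0,[.5,.14,0])
q=fit([(c,(-95,140,6),(231.8,146)),(c,(95,140,6),(358,149)),(c,(0,110,6),(292.5,167.3)),(c,(0,110,28),(295,169.3)),(c,(0,20,6),(289.3,224.2)),(c,(0,20,28),(292,229))],I,0,[.59,-.13,0])
R=Ro.from_euler("z",q[2]).as_matrix()
for y in(110,20,65): print(y,(R@[0,y/1000,.006]+[q[0],q[1],0]).round(4))
# stud feet/tips individually
for u,v,z in((292.5,167.3,.006),(295,169.3,.028),(289.3,224.2,.006),(292,229,.028)): print(ray(c,u,v,z).round(4))
T=R@[.002,.065,0]+[q[0],q[1],0]; print("target rest origin",T.round(4),"tooth now",(Ro.from_euler("z",p[2]).as_matrix()@[.029,0,.045]+[p[0],p[1],0]).round(4))
E
python3 st.py
```

```text
[0.4989 0.1417] -0.4
[[-0.0, 0.6], [0.1, 0.1], [0.1, -0.6], [-0.0, -0.0], [-0.1, -0.1]]
[ 0.5912 -0.1361] -1.31
[[-1.4, -0.2], [0.1, 0.1], [0.6, 0.2], [0.2, 0.3], [0.5, -0.3], [-0.4, -0.2]]
110 [ 0.5938 -0.0261  0.006 ]
20 [ 0.5917 -0.1161  0.006 ]
65 [ 0.5927 -0.0711  0.006 ]
[ 0.5929 -0.0258  0.006 ]
[ 0.5935 -0.0257  0.028 ]
[ 0.5909 -0.1166  0.006 ]
[ 0.5923 -0.1164  0.028 ]
target rest origin [ 0.5947 -0.0712  0.    ] tooth now [0.5279 0.1415 0.045 ]
```

Call:
{"op": "send_rows", "data": {"rows": [-2, 36, 0, 0, 0, -0.5, 0.5, -2, 36, 0, 0, 0, 0, 0.5, -2, 36, 0, 0, 0, 0, 0.5, -2, 36, 0, 0, 0, 0, 0.5, -2, 36, -10, 0, 0, 0, 0.5, 0, 0, -30, 0, 0, 0, 0.5, 0, 0, -40, 0, 0, 0, 0.5, 0, 0, -40, 0, 0, 0, 0.5]}}

```text
time: 12.7
tool_pos: [0.5262, 0.141, 0.1127]
ee_rot: [-3.141, 0.004, -0.007]
wrist_force: [0.8, -0.9, 0.5]
width: 0.0468
```

```bash
python3 w.py 8
python3 - <<'E'
from h import *
o,s=pickle.load(open("w8.pkl","rb"))
crop(s["color"],180,60,150,180,4,"pics/b4.png")
E
```

```text
12.7 [0.5262 0.141  0.1127] [-179.99    0.23   -0.39] [ 0.8 -0.9  0.5] 0.046771631242887045 [0.16 0.12 1.53 0.   1.5  0.16]
```

View pics/b4.png

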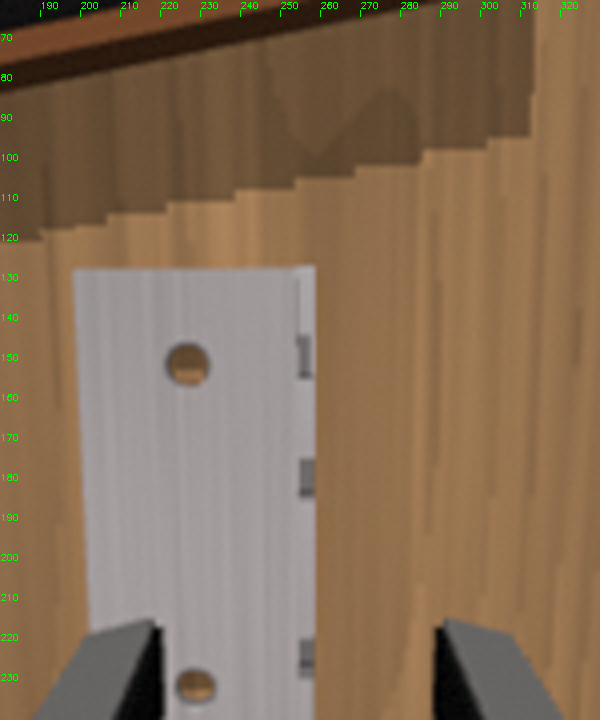

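Run:
```python
from h import *
o,s=pickle.load(open("w8.pkl","rb"));c=cam(s,o);I=np.eye(3)
p=fit([(c,(-2,45,6),(226.6,150.8)),(c,(-2,-45,6),(228.7,231.5)),(c,(-31,70,6),(198,127.3)),(c,(31,70,45),(256.5,126.7)),(c,(31,17,45),(256.5,184.5)),(c,(31,-17,45),(256.5,219.8))],I,0,[.5,.14,0])
print((Ro.from_euler("z",p[2]).as_matrix()@[.029,0,.045]+[p[0],p[1],0]).round(4),o["tool_pos"])
```

```text
[0.4977 0.1418] -0.35
[[-0.9, 0.6], [-1.1, 0.6], [-1.1, -0.4], [0.9, -0.5], [0.8, 0.3], [0.7, -0.3]]
[0.5267 0.1416 0.045 ] [0.52619503 0.14097806 0.1126688 ]
```

Call:
{"op": "send_rows", "data": {"rows": [1, 0.6, -35, 0, 0, 0, 0.5, 0, 0, -30, 0, 0, 0, 0.5, 0, 0, -18, 0, 0, 0, 0.5, 0, 0, -8, 0, 0, 0, 0.5, 0, 0, -4, 0, 0, 0, 0.5, 0, 0, 0, 0, 0, 0, 0.5, 0, 0, 0, 0, 0, 0, 0.5, 0, 0, 0, 0, 0, 0, 0.2]}}

```text
time: 13.75
tool_pos: [0.5278, 0.1407, 0.0192]
ee_rot: [-3.141, 0.004, -0.009]
wrist_force: [-0.3, -0.1, 0.3]
width: 0.0401
```

Call:
{"op": "send_rows", "data": {"rows": [0, 0, 0, 0, 0, 0, 0.1, 0, 0, 0, 0, 0, 0, 0, 0, 0, 0, 0, 0, 0, 0, 0, 0, 0, 0, 0, 0, 0, 0, 0, 0, 0, 0, 0, 0, 0, 0, 0, 0, 0, 0, 0, 0, 0, 0, 0, 0, 0, 0, 0, 0, 0, 0, 0, 0, 0]}}

```text
time: 14.75
tool_pos: [0.5274, 0.1406, 0.0185]
ee_rot: [3.142, 0.005, -0.009]
wrist_force: [1.3, -0.1, -0.8]
width: 0.0039
```

```bash
python3 w.py 9
```

```text
14.75 [0.5274 0.1406 0.0185] [180.     0.29  -0.49] [ 1.3 -0.1 -0.8] 0.0038521413404546895 [0.16 0.19 1.63 0.   1.32 0.16]
```

View pics/w9.png

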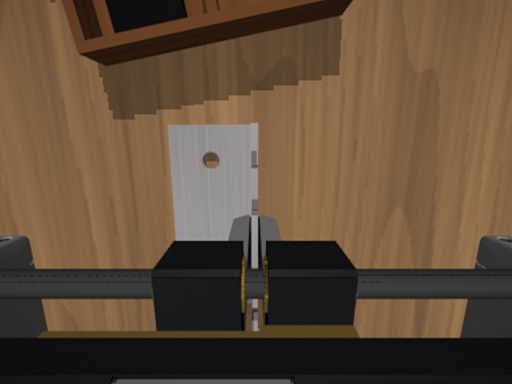

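Call:
{"op": "send_rows", "data": {"rows": [0, 0, 20, 0, 0, 0, 0, 0, 0, 40, 0, 0, 0, 0, 16, -36, 0, 0, 0, -0.8, 0, 20, -45, 0, 0, 0, 0, 0, 20, -45, 0, 0, 0, 0, 0, 20, -45, 0, 0, 0, 0, 0, 12, -27, 0, 0, 0, 0, 0, 7.6, -15.5, 0, 0, 0, 0, 0]}}

```text
time: 15.8
tool_pos: [0.6218, -0.0741, 0.076]
ee_rot: [-3.141, 0.01, -0.024]
wrist_force: [0.9, -0.3, -7.3]
width: 0.004
```

Call:
{"op": "send_rows", "data": {"rows": [0, 0, -5, 0, 0, 0, 0, 0, 0, -5, 0, 0, 0, 0, 0, 0, -5, 0, 0, 0, 0, 0, 0, -3, 0, 0, 0, 0, 0, 0, 0, 0, 0, 0, 0, 0, 0, 0, 0, 0, 0, 0, 0, 0, 0, 0, 0, 0, 0, 0, 0, 0, 0, 0, 0, 0]}}

```text
time: 16.8
tool_pos: [0.623, -0.073, 0.0608]
ee_rot: [3.141, 0.005, -0.022]
wrist_force: [0.3, 0.1, -5.8]
width: 0.0035
```

```bash
python3 w.py 10
python3 - <<'E'
from bench import *
from h import *
s=snapshot("scene"); pickle.dump(s,open("sc10.pkl","wb")); crop(s["color"],190,140,100,80,7,"pics/s10.png")
o,s=pickle.load(open("w10.pkl","rb"))
crop(s["color"],150,100,140,140,5,"pics/b10.png")
E
```

```text
16.8 [ 0.623  -0.073   0.0608] [179.99   0.27  -1.29] [ 0.3  0.1 -5.8] 0.003530169381258022 [-0.21  0.33  1.38 -0.    1.44 -0.18]
```

View pics/b10.png

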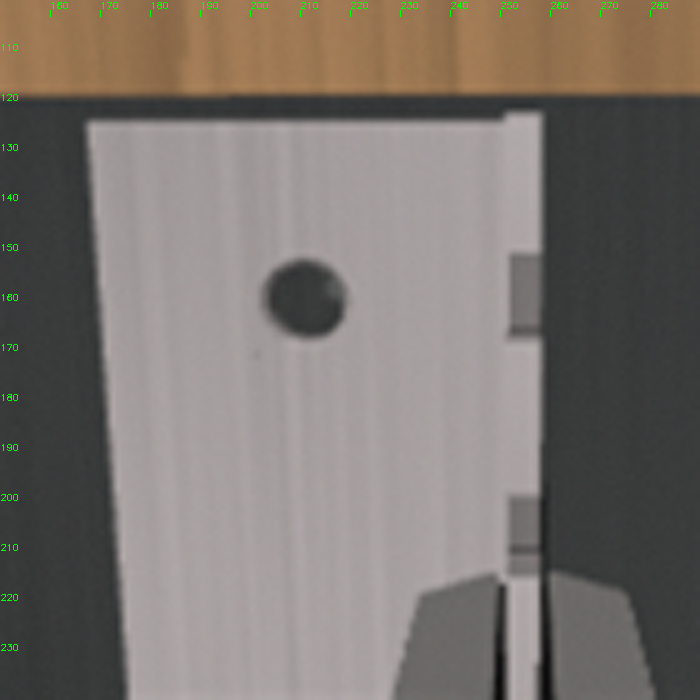

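View pics/s10.png

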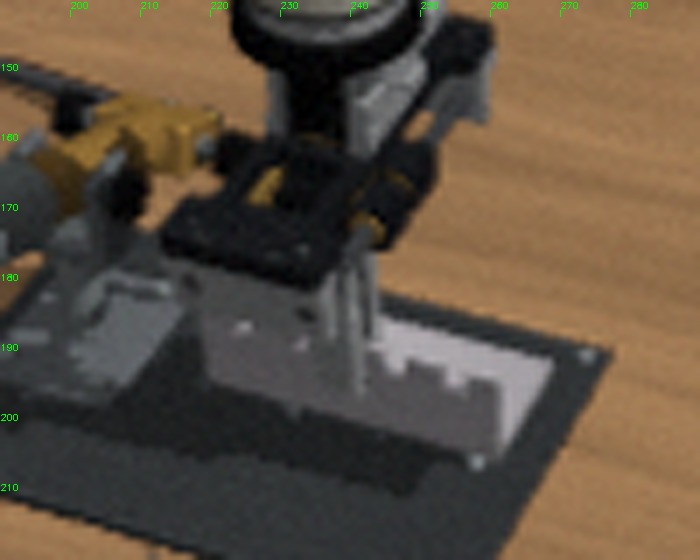

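Run:
```python
from h import *
o,s=pickle.load(open("w10.pkl","rb"));c=cam(s,o)
for P in([.5933,-.0260,.028],[.5933,-.0260,.006]): print(proj(c,P).round(1))
# rest pose from image, z from TCP
z=o["tool_pos"][2]-.0185; print("bottom z",z)
p=fit([(c,(-2,45,6),(210.2,159.8)),(c,(-31,70,6),(166.8,124.5)),(c,(27,70,45),(250,122.7)),(c,(31,70,45),(257,122.7))],np.eye(3),z,[.594,-.07,0])
h=Ro.from_euler("z",p[2]).as_matrix()@[-.002,.045,0]+[p[0],p[1],z]
print("hole L",h.round(4)); print("blob at z.027",ray(c,215.5,157,.027).round(4))
K=cv2.resize(np.ascontiguousarray(s["color"][148:172,196:226,::-1]),None,fx=20,fy=20,interpolation=cv2.INTER_NEAREST)
K=cv2.convertScaleAbs(K,alpha=2); cv2.imwrite("pics/hole.png",K)
```

```text
[[215.2 157.5]]
[[219. 155.]]
bottom z 0.04227666219716422
[ 0.5936 -0.0712] -1.35
[[0.0, 0.8], [0.1, -0.3], [-0.2, -0.1], [0.1, -0.1]]
hole L [ 0.5927 -0.0262  0.0423]
blob at z.027 [ 0.5934 -0.0257  0.027 ]
```

View pics/hole.png

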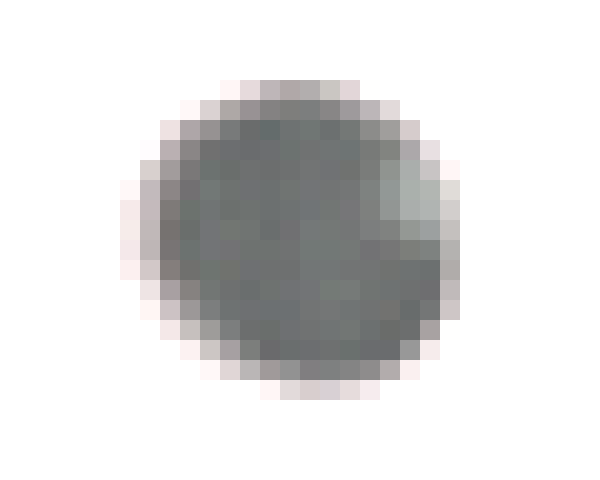

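Call:
{"op": "send_rows", "data": {"rows": [0, 0, -4, 0, 0, 0, 0, 0, 0, -4, 0, 0, 0, 0, 0, 0, -2, 0, 0, 0, 0, 0, 0, 0, 0, 0, 0, 0, 0, 0, 0, 0, 0, 0, 0, 0, 0, 0, 0, 0, 0, 0, 0, 0, 0, 0, 0, 0, 0, 0, 0, 0, 0, 0, 0, 0]}}

```text
time: 17.9
tool_pos: [0.6229, -0.0729, 0.0506]
ee_rot: [3.142, 0.005, -0.023]
wrist_force: [0.7, 0.1, -6.2]
width: 0.0036
```

```bash
python3 w.py 11
python3 - <<'E'
from bench import *
from h import *
s=snapshot("scene"); pickle.dump(s,open("sc11.pkl","wb")); crop(s["color"],190,140,100,80,7,"pics/s11.png")
o,s=pickle.load(open("w11.pkl","rb"))
c=cam(s,o)
for P in([.5933,-.0260,.028],[.5933,-.0260,.006]): print(proj(c,P).round(1))
K=cv2.resize(np.ascontiguousarray(s["color"][140:170,190:230,::-1]),None,fx=18,fy=18,interpolation=cv2.INTER_NEAREST)
K=cv2.convertScaleAbs(K,alpha=2); cv2.imwrite("pics/hole2.png",K)
E
```

```text
17.9 [ 0.6229 -0.0729  0.0506] [180.     0.28  -1.29] [ 0.7  0.1 -6.2] 0.0035920352664222774 [-0.21  0.34  1.39 -0.    1.42 -0.18]
[[213.4 158.9]]
[[217.5 156.2]]
```

View pics/hole2.png

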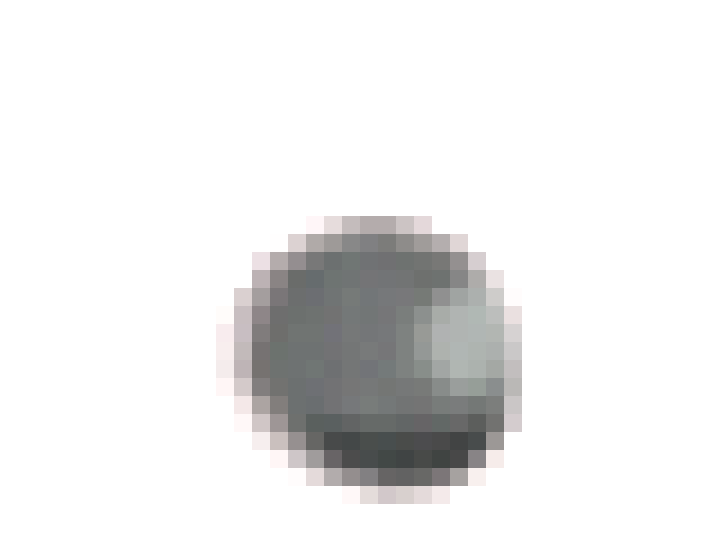

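View pics/s11.png

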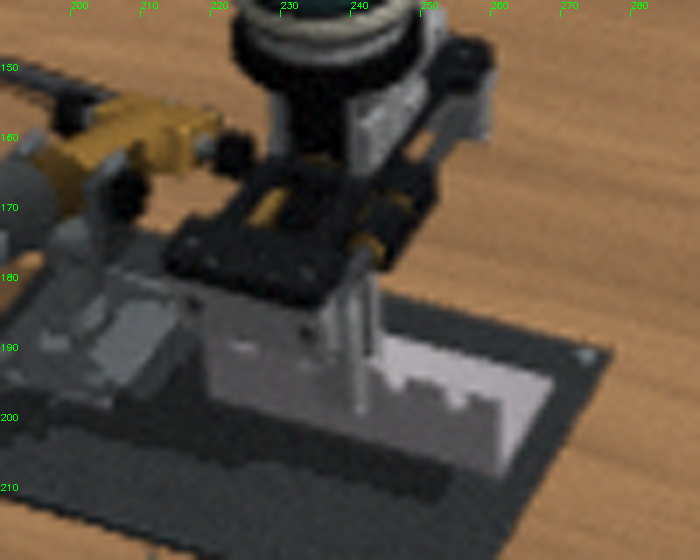

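Call:
{"op": "send_rows", "data": {"rows": [1, 0, 0, 0, 0, 0, 0, 1, 0, 0, 0, 0, 0, 0, 0, 0, 0, 0, 0, 0, 0, 0, 0, 0, 0, 0, 0, 0, 0, 0, 0, 0, 0, 0, 0, 0, 0, 0, 0, 0, 0, 0, 0, 0, 0, 0, 0, 0, 0, 0, 0, 0, 0, 0, 0, 0]}}

```text
time: 19.0
tool_pos: [0.6249, -0.0729, 0.0505]
ee_rot: [3.142, 0.005, -0.022]
wrist_force: [-0.5, -0.7, -6.3]
width: 0.0041
```

```bash
python3 w.py 12
python3 - <<'E'
from bench import *
from h import *
o,s=pickle.load(open("w12.pkl","rb"))
c=cam(s,o)
y=np.radians(-1.3);R=Ro.from_euler("z",y).as_matrix()
h=o["tool_pos"]+R@[-.031,.0461,0]
for z in(.028,.034,.038): print(z,proj(c,[h[0],h[1],z]).round(1))
K=cv2.resize(np.ascontiguousarray(s["color"][140:170,190:230,::-1]),None,fx=18,fy=18,interpolation=cv2.INTER_NEAREST)
K=cv2.convertScaleAbs(K,alpha=2); cv2.imwrite("pics/hole3.png",K)
E
```

```text
19.0 [ 0.6249 -0.0729  0.0505] [180.     0.29  -1.29] [-0.5 -0.7 -6.3] 0.004133692845955926 [-0.21  0.34  1.38 -0.    1.42 -0.18]
0.028 [[213.  159.1]]
0.034 [[211.7 159.9]]
0.038 [[210.8 160.5]]
```

View pics/hole3.png

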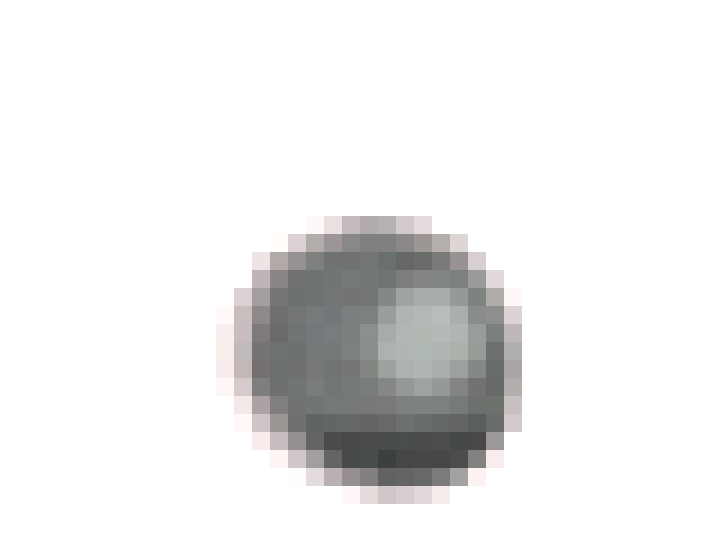

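Call:
{"op": "send_rows", "data": {"rows": [0.3, 0, -2, 0, 0, 0, 0, 0, 0, -2, 0, 0, 0, 0, 0, 0, -2, 0, 0, 0, 0, 0, 0, -2, 0, 0, 0, 0, 0, 0, -2, 0, 0, 0, 0, 0, 0, -1, 0, 0, 0, 0, 0, 0, 0, 0, 0, 0, 0, 0, 0, 0, 0, 0, 0, 0]}}

```text
time: 20.05
tool_pos: [0.6253, -0.0729, 0.0396]
ee_rot: [3.142, 0.005, -0.022]
wrist_force: [0.2, 0.7, -5.9]
width: 0.0042
```

```bash
python3 w.py 13
python3 - <<'E'
from bench import *
from h import *
s=snapshot("scene"); crop(s["color"],190,140,100,80,7,"pics/s13.png")
o,s=pickle.load(open("w13.pkl","rb"))
crop(s["color"],150,100,140,140,5,"pics/b13.png")
E
```

```text
20.05 [ 0.6253 -0.0729  0.0396] [180.     0.28  -1.28] [ 0.2  0.7 -5.9] 0.0041978446792741665 [-0.21  0.35  1.39 -0.    1.4  -0.18]
```

View pics/b13.png

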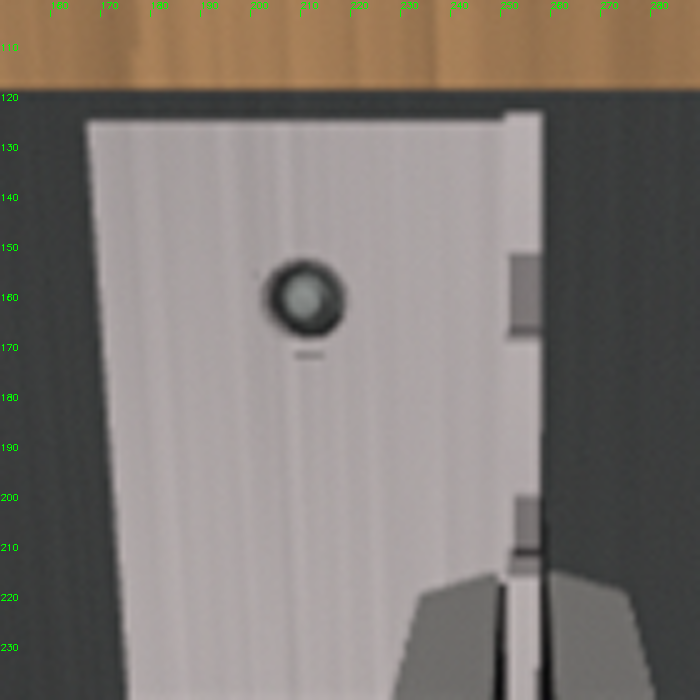

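View pics/s13.png

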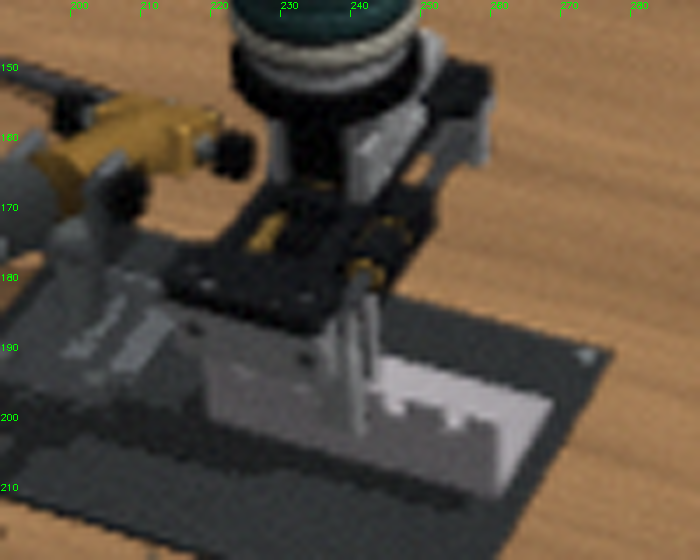

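Call:
{"op": "send_rows", "data": {"rows": [0, 0, -2, 0, 0, 0, 0, 0, 0, -2, 0, 0, 0, 0, 0, 0, -2, 0, 0, 0, 0, 0, 0, -2, 0, 0, 0, 0, 0, 0, -2, 0, 0, 0, 0, 0, 0, -2, 0, 0, 0, 0, 0, 0, -1, 0, 0, 0, 0, 0, 0, -1, 0, 0, 0, 0]}}

```text
time: 21.15
tool_pos: [0.6252, -0.0729, 0.0255]
ee_rot: [-3.142, 0.005, -0.022]
wrist_force: [-0.1, 0.2, -5.6]
width: 0.0038
```

Call:
{"op": "send_rows", "data": {"rows": [0, 0, -0.6, 0, 0, 0, 0, 0, 0, 0, 0, 0, 0, 0, 0, 0, 0, 0, 0, 0, 0, 0, 0, 0, 0, 0, 0, 0, 0, 0, 0, 0, 0, 0, 0, 0, 0, 0, 0, 0, 0, 0, 0, 0, 0, 0, 0, 0, 0, 0, 0, 0, 0, 0, 0, 0]}}

```text
time: 22.15
tool_pos: [0.6252, -0.0729, 0.0249]
ee_rot: [-3.142, 0.005, -0.022]
wrist_force: [-0.2, 0.1, -5.9]
width: 0.0032
```

Call:
{"op": "send_rows", "data": {"rows": [0, 0, -0.5, 0, 0, 0, 0, 0, 0, -0.5, 0, 0, 0, 0, 0, 0, 0, 0, 0, 0, 0, 0, 0, 0, 0, 0, 0, 0, 0, 0, 0, 0, 0, 0, 0, 0, 0, 0, 0, 0, 0, 0, 0, 0, 0, 0, 0, 0, 0, 0, 0, 0, 0, 0, 0]}}

```text
invalid input
```

Call:
{"op": "send_rows", "data": {"rows": [0, 0, -0.5, 0, 0, 0, 0, 0, 0, -0.5, 0, 0, 0, 0, 0, 0, 0, 0, 0, 0, 0, 0, 0, 0, 0, 0, 0, 0, 0, 0, 0, 0, 0, 0, 0, 0, 0, 0, 0, 0, 0, 0, 0, 0, 0, 0, 0, 0, 0, 0, 0, 0, 0, 0, 0, 0]}}

```text
time: 23.15
tool_pos: [0.6254, -0.0729, 0.0245]
ee_rot: [-3.142, 0.005, -0.022]
wrist_force: [-2.4, 1.4, 1.2]
width: 0.0038
```

Contact: weight is taken by the sheet. Release and retreat upwards.

Call:
{"op": "send_rows", "data": {"rows": [0, 0, 0, 0, 0, 0, 0.1, 0, 0, 0, 0, 0, 0, 0.2, 0, 0, 0, 0, 0, 0, 0.3, 0, 0, 0, 0, 0, 0, 0.4, 0, 0, 0, 0, 0, 0, 0.4, 0, 0, 5, 0, 0, 0, 0.4, 0, 0, 15, 0, 0, 0, 0.4, 0, 0, 25, 0, 0, 0, 0.4]}}

```text
time: 24.15
tool_pos: [0.6247, -0.0728, 0.0694]
ee_rot: [-3.141, 0.006, -0.022]
wrist_force: [0.5, 0.2, 0.1]
width: 0.0378
```

Call:
{"op": "send_rows", "data": {"rows": [0, 0, 40, 0, 0, 0, 0.4, 0, 0, 50, 0, 0, 0, 0.4, 0, 0, 50, 0, 0, 0, 0.5, -20, 20, 20, 0, 0, 0, 0.5, -40, 30, 0, 0, 0, 0, 0.5, -10, 10, 0, 0, 0, 0, 0.5, 0, 0, 0, 0, 0, 0, 0.5, 0, 0, 0, 0, 0, 0, 0.5]}}

```text
time: 25.15
tool_pos: [0.5559, -0.0135, 0.2289]
ee_rot: [3.141, 0.005, -0.023]
wrist_force: [0.1, -0.2, -0.5]
width: 0.0471
```

```bash
python3 w.py 14
python3 - <<'E'
from bench import *
from h import *
s=snapshot("scene"); crop(s["color"],190,140,100,80,7,"pics/s14.png")
cv2.imwrite("pics/sc14.png",s["color"][:,:,::-1])
o,s=pickle.load(open("w14.pkl","rb"))
crop(s["color"],200,100,160,140,5,"pics/b14.png")
E
```

```text
25.15 [ 0.5559 -0.0135  0.2289] [179.97   0.27  -1.32] [ 0.1 -0.2 -0.5] 0.04712692578541402 [-0.13  0.1   1.31 -0.    1.74 -0.1 ]
```

View pics/b14.png

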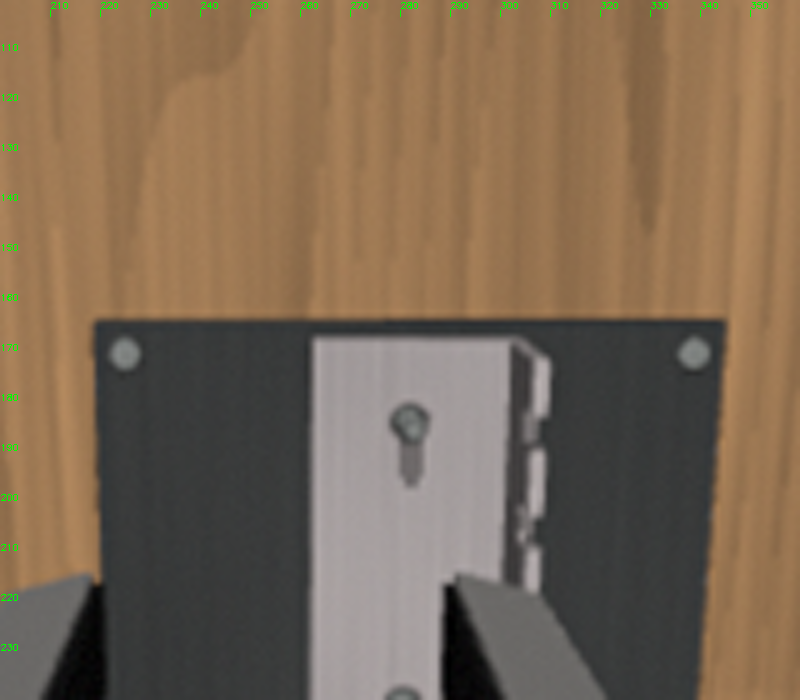

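View pics/s14.png

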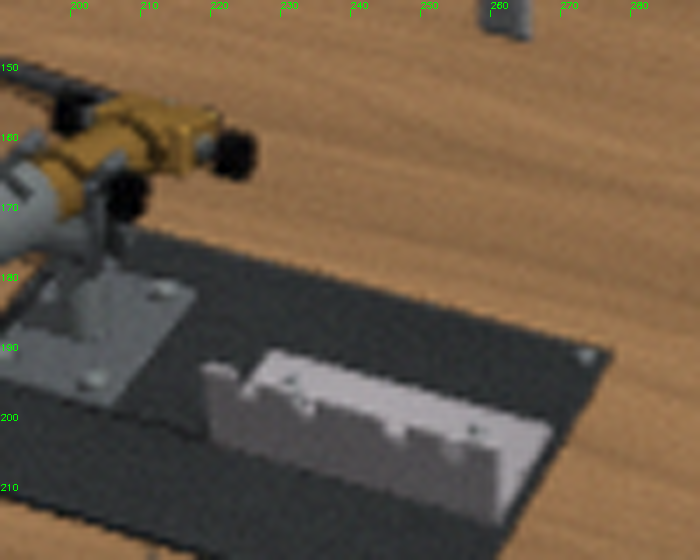

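View pics/sc14.png

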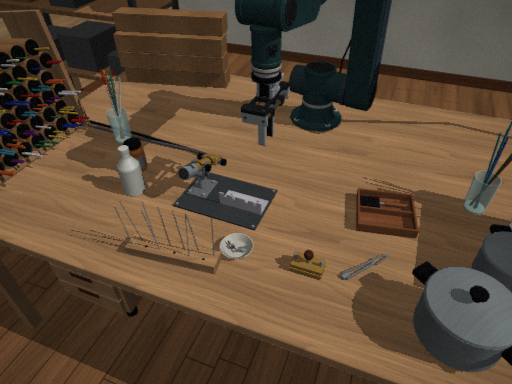

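Both studs show through the holes (left (280,185), right just visible at (278,239) in the wrist view). The rest sits flat with its upright on the far side, the other items look unmoved, and the gripper is clear.

```bash
python3 -c "
from bench import *
print(close_job())"
```

```text
the job is handed in; nothing more can be done
None
```

The rod rest is on the burner sheet with both studs through its holes, and I handed the job in at about 25 s of the 54 s allowed.

I lifted it out of the tray by its base edge and tilted it 45° with its heel on the clear bench. After I let go it fell flat onto its base. I then gripped the middle tooth of the upright, carried it over and lowered it onto the studs.

- **Fit:** At hover, the wrist view through the left hole showed about 2 mm of x error compared with my first estimate. I corrected it, and the rest then went down with no sideways force until the sheet took its weight.
- **After release:** The pictures show a stud in each hole and the base flat on the sheet, with the upright on the far side. The gripper was clear, at about 0.23 m height, and the wrist force read near zero. The right hole was only partly visible from the wrist, but the scene camera agreed.
- **Other objects:** The tools and bottles look unmoved in the final scene picture.

No check failed. The closest thing was small calibration disagreement between cameras, 1–2 mm, which is why I corrected at hover.

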